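# Strike a round medal blank in the arbor press

## Task

Strike one medal: slide the round brass blank (do not pick it up) across the feed table until it drops flat into the round nest of the die shuttle, push the shuttle fully home under the ram, pull the lever down so the punch presses firmly on the blank, swing the lever fully back up, and draw the shuttle fully out to its loading position with the blank still seated in the nest. Leave the square blank and everything else on the bench where it lies.

Things in the scene. Friction and masses are not known exactly. Their poses are not given: they have to be found in the camera images.
- press: Green arbor press on a 170 x 585 mm bed plate with die-shuttle track and feed table: one fixed unit, origin on the bench, z up; place and yaw vary. 'Press frame' below means this frame, in mm. y runs along the track: column and head at -y, feed table at +y. Vertical ram axis at x 0, y -150. Bed plate 12 thick, x -85 to 85, y -285 to 300. Column x -30 to 30, y -285 to -225.
- press_head (a point): top of the press head on the ram axis, press frame (0, -150, 255). The head spans x -32 to 32, y -285 to -107, z 155 to 255; the square ram sticks out above it to z 331 mm. Pinion bosses on its sides reach x -51; lever hub reaches x +77, both at y -175, z 205.
- feed_top (a point): centre of the feed table's top face, press frame (0, 200, 51). The table is a bare aluminium plate without rims, 13 mm thick, x -135 to 135, y 118 to 282, top at z 51. The top of the shuttle is at z 50, 1 mm lower; in its loading position the shuttle butts against the table with a 3 mm gap.
- shuttle (a joint): slide of the dark steel die shuttle (130 x 130 x 24 mm) along the press's -y, in m: 0 = drawn fully out (loading position, where it starts, nest at press y +50 mm), 0.20 = fully home against its stop, nest under the ram. About 4 N of friction, stays where left.
- nest (a point): centre of the floor of the round nest in the shuttle's top: 84 mm across, 5 mm deep with a 2 mm lead-in chamfer; moves with the shuttle; axes as the press's. A seated blank has its origin at this point and stands 1 mm proud of the shuttle.
- shuttle_knob (a point): middle of the shuttle's upright red knob: 28 mm diameter, 42 mm tall (press z 50 to 92 mm, this point at z 71 mm), on a flat arm (top at z 40 mm) at the -x side of the shuttle, 120 mm to the side of the nest centre and 15 mm to +y of it. Moves with the shuttle. Clear space all round it above the arm.
- lever (a joint): hinge of the press lever, rad: 0 = fully up (45 degrees above level, pointing to the press's +y), growing as its end is pulled down; end stop at 1.22. It drives the ram down 30 mm per rad. With the blank seated and the shuttle home the punch meets it at about 1.12 rad. Friction (3 to 4 N at the ball) holds it where left; a pull of 8 to 15 N at the ball presses firmly.
- lever_pivot (a point): lever's hinge centre, press frame (64, -175, 205) mm; axis along the press's x
- lever_ball (a point): centre of the black ball, 32 mm diameter, at the end of the 12 mm thick lever, 170 mm from the pivot; it swings in the press's y-z plane at press x 64 mm: fully up at press y -55, z 325 mm, at 1.12 rad at y -14, z 149 mm
- ram: ram of the press, 25 mm square steel with a round punch 60 mm in diameter at its foot; origin at the centre of the punch's lower face, 84.6 mm above the bench when the lever is up; moves straight down by 30 mm per rad of lever
- round_blank: round brass blank, 80 mm diameter, 6 mm thick, about 0.25 kg, flat on the feed table; origin at the centre of its underside. Slide it, never lift it.
- square_blank: square brass blank, 66 x 66 x 6 mm, also on the feed table, left or right of the round one; origin at the centre of its underside. To be left alone.
- spray_bottle: clear spray bottle with a yellow trigger head, 74 mm diameter, 208 mm tall; origin under its centre; bystander
- oil_bottle: black oil bottle, 56 mm diameter, 150 mm tall; origin under its centre; bystander
- wrench: steel wrench 190 mm long lying flat; bystander
- screwdriver: blue-handled screwdriver 200 mm long lying flat; bystander
- chainring: bicycle chainring, 166 mm diameter, 4 mm thick, lying flat; origin under its centre; bystander
Mind the look-alikes: they are no part of the job. What is shaped like the round_blank but green or white is not meant.

How it is judged:
By the outcome, as a careful person would: the job done as asked, in the order asked, and still so for the second after the job is handed in, with the robot touching nothing.
It also fails if it takes over 72 s, if anything falls off the work surface, if the arm or the gripper's body presses on something with over 40 N, if the wrist force passes 120 N, or if a joint passes its speed limit or range.

## Robot

A 6-joint arm with a two-finger parallel gripper is mounted at the origin on the work surface. World frame = base frame: x ahead of the robot, y to its left, z up, the work surface at z = 0. Lengths are in mm, angles in rad, forces in N, time in s.
With the tool pointing down it reaches from about 300 to 775 mm from the base axis. Payload 14.6 kg.
Tool frame: the origin (TCP) lies at the very end of the fingers, on their centre line; the grasp point (between the pads) lies 19 mm behind it (grip_point_offset is the distance from the TCP to the grasp point, in mm); z points along the fingers, y is the line along which they close (so a half turn about z gives the same grasp; the last joint's range is limited). The gripper opens to 94 mm and grips with 3 to 60 N. Pads are 16 mm wide; open, the fingers measure 119 mm over their backs; the gripper's body (75 mm by 177 mm) begins 78 mm behind the grasp point.
Start: joints at [1.222, 0.3, 1.521, -0, 1.321, -0.067], TCP at [152.944, 528.297, 205.446] pointing down, gripper open.
Joint ranges: [-3.03, 3.03], [-0.79, 2.21], [0.23, 2.52], [-1.04, 4.18], [0, 3.07], [-2.55, 2.55]. Speed limits (rad/s): [2.22, 2.22, 2.57, 3.14, 3.14, 3.14].

## Interface

Orientations are given as [roll, pitch, yaw] about the fixed x, y, z axes, in that order (R = Rz(yaw) Ry(pitch) Rx(roll)).
In Python, from cell import read_state, camera, camera_info, sign_off, grip_point_offset gives the robot as it stands.
- The arm moves only by the shell command python3 -m handwheel 'ROWS' [FORCE]. ROWS is text: rows parted by semicolons, each of 5 numbers parted by spaces: the shift along the world's x, y, z in units of 40 mm (1.0 is 40 mm), then the turn about the world's z in units of 5 degrees (1.0 is 5 degrees), then the closure, from 0 (fully open) to 1 (shut). In form: dx dy dz yaw gripper; .... A call has 1 to 12 rows; each row shifts and turns the commanded pose from where the row before left it; what a row does not reach is not made up. A row lasts 1/12 s, in which the tool goes at most 41.7 mm and 7.16 degrees, less where a joint would pass 70% of its speed; a pose out of reach is approached as far as the arm can. A call is refused whole if a number of a shift passes 1 or a number of a turn 1, either way. A call with a gripper value outside its range is refused whole. The fingers move at their own pace and stop on an object; FORCE is the grip in N (left out, the last holds). Time passes only in rows, so rows that do not move let the fingers close. It gives the time, the measured TCP pose, the force, the opening and the grip force at its end, in the units of the state.
- read_state(): the state, without advancing time (a new reading comes with each control period).
- camera(name): name is "scene" or "top"; returns (picture, depth): 400x640x3 uint8, red, green, blue; 400x640 float32, mm along the optical axis (not along the pixel's ray), 0 where there is no reading.
- camera_info(name): a dict with "intrinsics" (3x3 intrinsics, pixels), "k1" (the pictures are not rectified: a ray, as slopes to the right and down, at radius r is drawn at 1 + k1 r^2 times it, then the intrinsics apply), "world_from_camera" (4x4, takes a point from camera to world coordinates). Camera axes: x right, y down, z forward; pixel columns grow to the right and rows downward; lengths in mm; the calibration is good to about 2 mm. A picture is of the moment at which its call begins. camera_info takes no time and is no camera call.
- sign_off(): hands the job in; it is judged then, once.
The state is a dict: "clock": time; "joints": joint angles; "qd": joint speeds; "effort": joint torques, N m; "eef_pos": TCP position; "eef_rot": TCP orientation; "wrist_force": force on the tool from outside, world axes, zero at the start; "moment": the same for the moment, N m; "finger_gap": finger opening in mm; "finger_force": force on a finger pad.
Only numpy, scipy, OpenCV 4.12 (cv2) and the standard library are available. Lean on these libraries where they do the work, as an engineer would, in place of code of your own. Each camera call takes 0.05 s, during which the arm holds its last target. There are 200 camera calls.

## Working session

There is one attempt and no reset: what is moved stays moved. The work goes in short steps, Python scripts to look and compute and a shell command to move; the robot and the scene stay as the last step left them, time stands still between calls to the robot, and variables do not carry over. Pictures are saved under pics/ and viewed, at most 10 in all, crops included, and the job is handed in when it is done.

```bash
mkdir -p pics; cat > h.py <<'E'
import numpy as np, cv2
from cell import *
def snap(n,f):
    p,d=camera(n); cv2.imwrite('pics/'+f+'.png',cv2.cvtColor(p,cv2.COLOR_RGB2BGR)); np.save('pics/'+f+'.npy',d); return p,d
def ray(n,u,v):
    i=camera_info(n);K=np.array(i['intrinsics']);k=i['k1']
    s=np.array([(u-K[0,2])/K[0,0],(v-K[1,2])/K[1,1]]);q=s.copy()
    for _ in range(30): q=s/(1+k*(q@q))
    return np.array([q[0],q[1],1.0]),np.array(i['world_from_camera'])
def atz(n,u,v,z):
    r,T=ray(n,u,v);w=T[:3,:3]@r;o=T[:3,3];return o+w*(z-o[2])/w[2]
def atd(n,u,v,d):
    r,T=ray(n,u,v);return T[:3,:3]@(r*d)+T[:3,3]
E
python3 - <<'E'
from h import *
for n in('top','scene'):
    snap(n,n+'0'); i=camera_info(n);print(n,np.round(i['world_from_camera'],3).tolist(),np.round(i['intrinsics'],1).tolist(),i['k1'])
print(read_state())
E
```

```text
top [[0.019, -0.989, 0.146, 358.231], [-1.0, -0.02, -0.005, -0.329], [0.008, -0.146, -0.989, 1519.92], [0.0, 0.0, 0.0, 1.0]] [[453.3, 0.0, 318.7], [0.0, 453.3, 206.8], [0.0, 0.0, 1.0]] -0.06369465242104033
scene [[0.2, 0.638, -0.744, 1458.193], [0.98, -0.144, 0.14, -188.48], [-0.017, -0.757, -0.654, 994.129], [0.0, 0.0, 0.0, 1.0]] [[381.0, 0.0, 317.7], [0.0, 381.0, 197.1], [0.0, 0.0, 1.0]] -0.07257322203228894
{'clock': 0.1, 'joints': array([ 1.22240256e+00,  3.00393056e-01,  1.52151269e+00, -2.50324508e-06,
        1.32071178e+00, -6.66192306e-02]), 'qd': array([ 0.0001669 , -0.00322359, -0.00049038,  0.00101562,  0.00080122,
        0.00056387]), 'effort': array([ 2.26050843e-04, -5.32631850e+01, -3.53291309e+01,  7.08915596e-02,
        2.34729314e-02, -6.94954247e-05]), 'eef_pos': array([152.8660874 , 528.08333615, 204.95807331]), 'eef_rot': array([-3.14056989e+00, -6.58063882e-05,  2.85981871e+00]), 'wrist_force': array([ 0.2717791 ,  0.05589784, -0.5286116 ]), 'moment': array([-0.01327346,  0.01663199, -0.02475819]), 'finger_force': 0.0, 'finger_gap': 94.41205079863794}
```

View pics/top0.png

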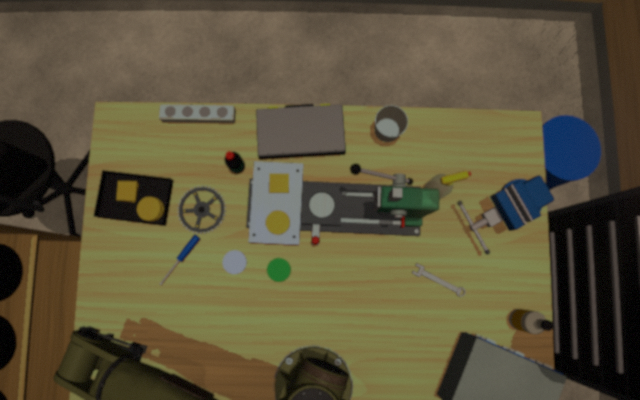

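View pics/scene0.png

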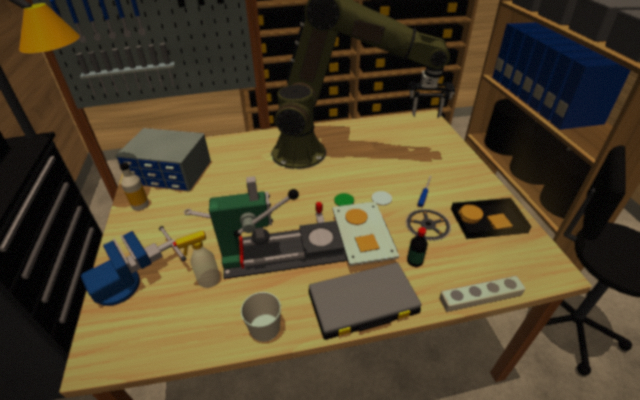

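The top view shows the press with its yaw near 0: feed table around (275,203), round blank (277,222), square blank (279,183), nest (322,204), knob (316,240) and lever ball (355,169). I'll enlarge it to read these more exactly.

```bash
python3 - <<'E'
from h import *
p=cv2.imread('pics/top0.png')[150:260,235:445]
p=cv2.resize(p,None,fx=3.8,fy=3.8,interpolation=cv2.INTER_CUBIC);p=cv2.convertScaleAbs(p,alpha=1.6)
cv2.imwrite('pics/crop0.png',p)
im=cv2.imread('pics/top0.png');hsv=cv2.cvtColor(im,cv2.COLOR_BGR2HSV)
# colours: brass blobs on the table, red knob
for nm,pt in dict(round=(277,222),square=(279,183),knob=(316,240),nest=(322,204),tab=(262,200)).items(): print(nm,hsv[pt[1],pt[0]],np.load('pics/top0.npy')[pt[1],pt[0]],atd('top',*pt,np.load('pics/top0.npy')[pt[1],pt[0]]).round(1))
m=cv2.inRange(hsv,(15,140,100),(35,255,255));m[:,:250]=0;m[:,304:]=0;m[:165]=0;m[242:]=0
n,l,s,c=cv2.connectedComponentsWithStats(m)
for i in range(1,n):
  if s[i,4]>50: print(s[i],c[i],atz('top',*c[i],57).round(1))
m=cv2.inRange(hsv,(0,0,90),(179,90,255));m[:,:240]=0;m[:,306:]=0;m[:155]=0;m[250:]=0
m=cv2.morphologyEx(m,cv2.MORPH_CLOSE,np.ones((3,3)))
cs=max(cv2.findContours(m,0,2)[0],key=cv2.contourArea);h=cv2.convexHull(cs);b=cv2.boxPoints(cv2.minAreaRect(h))
w=np.array([atz('top',*q,51)[:2] for q in b]);print(b,w.round(1),w.mean(0),[np.linalg.norm(w[i]-w[i-1]).round(1) for i in range(4)])
e=[w[i]-w[i-1] for i in range(4)];print([np.degrees(np.arctan2(v[1],v[0])).round(2) for v in e])
E
```

```text
round [ 26 185 127] 1472.7694 [521.4 126.5  54.6]
square [ 25 180 130] 1495.2035 [651.3 124.3  51.1]
knob [  3 217 129] 1428.7599 [462.7  -1.4  91.1]
nest [ 48  19 133] 1493.7896 [585.2 -18.9  43.5]
tab [ 94  13 136] 1485.0468 [593.2 178.2  52.5]
[270 175  18  17 304] [278.55592105 183.04605263] [650.  125.3  57. ]
[267 212  22  22 386] [277.50259067 222.15803109] [520.7 124.6  57. ]
[[245.29004 242.48897]
 [249.66852 159.29836]
 [303.62433 162.13814]
 [299.24585 245.32875]] [[453.  227.5]
 [729.8 224.7]
 [723.7  44.8]
 [447.3  52.4]] [588.44935569 137.33160316] [np.float64(175.2), np.float64(276.9), np.float64(180.0), np.float64(276.4)]
[np.float64(88.16), np.float64(-0.58), np.float64(-91.97), np.float64(178.42)]
```

View pics/crop0.png

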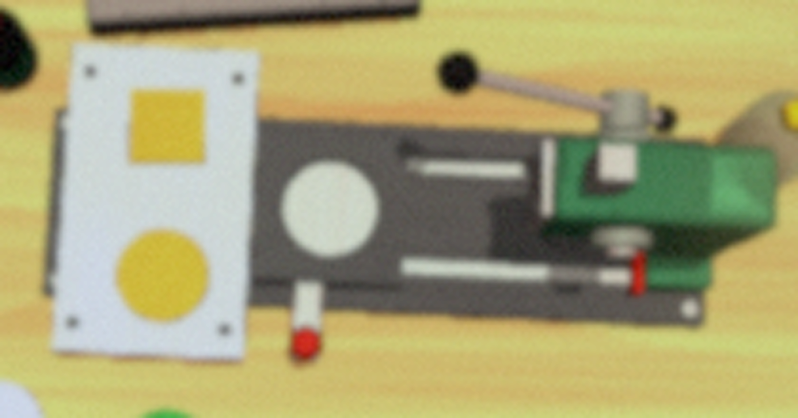

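```bash
cat > fit.py <<'E'
from h import *
from scipy.optimize import least_squares
c=lambda x,y:((x+.5)/3.8-.5+235,(y+.5)/3.8-.5+150)
P=[(c(75,43),(135,282,51)),(c(259,53),(135,118,51)),(c(243,360),(-135,118,51)),(c(53,352),(-135,282,51)),
(c(330,209),(0,50,48)),(c(306,343),(-120,65,92)),(c(459,72),(64,-55,325)),(c(703,325),(-85,-285,12)),(c(618,162),(0,-150,331))]
W=np.array([atz('top',*u,q[2])[:2] for u,q in P]);Q=np.array([q[:2] for _,q in P],float)
def f(p):
    R=np.array([[np.cos(p[2]),-np.sin(p[2])],[np.sin(p[2]),np.cos(p[2])]]);return (Q@R.T+p[:2]-W)
r=least_squares(lambda p:f(p).ravel(),[588,-60,0],loss='soft_l1',f_scale=2)
print(r.x,np.degrees(r.x[2]));print(f(r.x).round(1).tolist())
R=lambda x,y:(np.array([[np.cos(r.x[2]),-np.sin(r.x[2])],[np.sin(r.x[2]),np.cos(r.x[2])]])@[x,y]+r.x[:2]).round(1)
for n,q in dict(nest=(0,50),home=(0,-150),knob=(-120,65),ball=(64,-55),ball112=(64,-14),pivot=(64,-175)).items():print(n,R(*q))
np.save('press.npy',r.x)
E
python3 fit.py
python3 - <<'E'
from h import *
d=np.load('pics/scene0.npy')
for u,v in((293,195),(320,206),(357,217),(322,237),(367,242)):print(u,v,atd('scene',u,v,d[v,u]).round(1))
E
```

```text
[ 5.81302068e+02 -6.67742987e+01 -2.64762771e-02] -1.516978935786587
[[-0.8, 2.8], [0.7, 0.2], [-0.9, 0.1], [-0.1, 1.9], [0.2, 0.4], [0.1, 0.2], [3.2, -19.5], [-2.3, -1.2], [0.5, -0.8]]
nest [582.6 -16.8]
home [ 577.3 -216.7]
knob [463.1   1.4]
ball [ 643.8 -123.4]
ball112 [644.9 -82.5]
pivot [ 640.6 -243.4]
293 195 [ 658.3 -107.   311.8]
320 206 [476.3   4.1  87.9]
357 217 [524.7 128.   53.3]
322 237 [581.8 -11.6  41.5]
367 242 [650.8 126.   57.3]
```

The fit is within about 2 mm, except for the ball. The lever therefore starts about 0.17 rad down, which the scene depth confirms. The round blank is at (520.7, 124.6) and the nest at (582.6, -16.8). I'll straddle the blank with the fingers along x, grip it lightly and slide it.

```bash
python3 -m handwheel '0.68 -0.75 0 -1 0;0.68 -0.75 0 -1 0;0.68 -0.75 0 -1 0;0.68 -0.75 0 -1 0;0.68 -0.75 0 -1 0;0.68 -0.75 0 -1 0;0.68 -0.75 0 -1 0;0.68 -0.75 0 -1 0;0.68 -0.75 0 -1 0;0.68 -0.75 0 -1 0;0.68 -0.75 0 -1 0;0.68 -0.75 0 -1 0' 5
```

```text
clock: 1.1
eef_pos: [480.3, 166.4, 205.3]
eef_rot: [-3.141, -0.0, 1.808]
wrist_force: [0.5, 0.3, 0.6]
finger_gap: 93.6
finger_force: 0.0
```

```bash
python3 -m handwheel '0.5 -0.52 0 -1 0;0.51 -0.52 0 -1 0;0 0 -0.9 -1 0;0 0 -0.9 0 0;0 0 -0.8 0 0;0 0 0 0 0;0 0 0 0 0' 5; python3 - <<'E'
from h import *
s=read_state();print(s['eef_pos'],s['eef_rot'],s['joints'])
p,d=snap('top','t1');print(0)
q=cv2.imread('pics/t1.png')[150:260,235:445];cv2.imwrite('pics/c1.png',cv2.convertScaleAbs(cv2.resize(q,None,fx=3.8,fy=3.8,interpolation=2),alpha=1.6))
p,d=snap('scene','s1')
q=cv2.imread('pics/s1.png')[120:270,260:460];cv2.imwrite('pics/cs1.png',cv2.convertScaleAbs(cv2.resize(q,None,fx=4,fy=4,interpolation=2),alpha=1.5))
E
```

```text
clock: 1.68
eef_pos: [519.2, 126.6, 101.0]
eef_rot: [-3.139, 0.0, 1.551]
wrist_force: [0.4, 0.1, 1.3]
finger_gap: 94.3
finger_force: 0.0
[519.23549893 126.62448101 101.04526557] [-3.13892212e+00  4.89035732e-04  1.55088167e+00] [1.70650310e-01 3.77756979e-01 1.67538988e+00 2.89158163e-05
 1.09116061e+00 1.90552239e-01]
0
```

View pics/cs1.png

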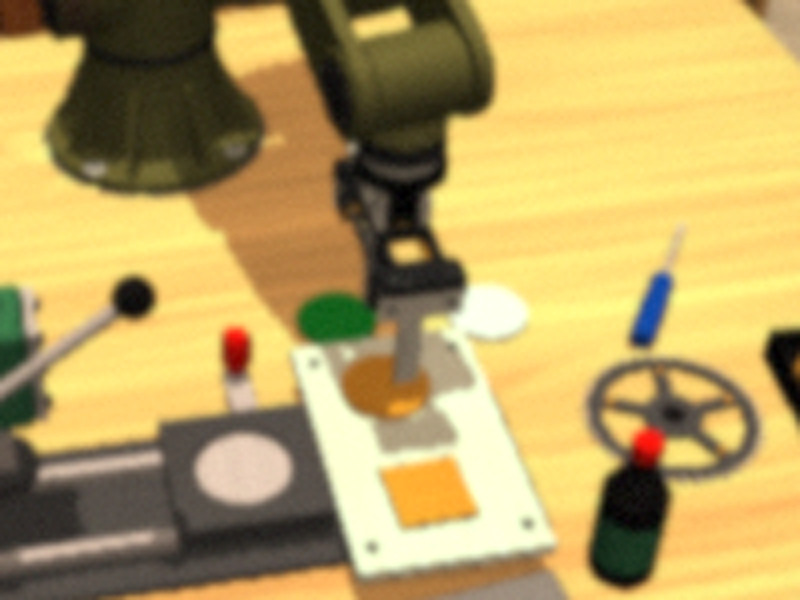

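The gripper is centred above the round blank with the fingers along x. I'll lower it to about 1.5 mm above the table and grip lightly.

```bash
python3 -m handwheel '0.04 -0.05 -0.5 0 0;0 0 -0.4 0 0;0 0 -0.2 0 0;0 0 -0.09 0 0;0 0 0 0 0;0 0 0 0 0' 5;  python3 -m handwheel '0 0 0 0 0.2;0 0 0 0 0.2;0 0 0 0 0.2;0 0 0 0 0.2;0 0 0 0 0.2' 5
```

```text
clock: 2.28
eef_pos: [522.0, 124.9, 55.1]
eef_rot: [3.14, -0.0, 1.551]
wrist_force: [-0.2, -0.7, 0.3]
finger_gap: 93.8
finger_force: 0.0
clock: 2.7
eef_pos: [521.8, 124.8, 54.4]
eef_rot: [3.14, -0.0, 1.551]
wrist_force: [-0.1, 0.0, 6.0]
finger_gap: 78.4
finger_force: 5.0
```

```bash
python3 -m handwheel '0 0 0 0 0;0 0 0 0 0;0 0 0 0 0;0 0 -0.05 0 0;0 0 0 0 0' 5;  python3 -m handwheel '0 0 0 0 0.25;0 0 0 0 0.25;0 0 0 0 0.25;0 0 0 0 0.25;0 0 0 0 0.25' 4
```

```text
clock: 3.12
eef_pos: [521.1, 124.7, 51.4]
eef_rot: [-3.141, 0.0, 1.551]
wrist_force: [-0.1, -0.5, -0.8]
finger_gap: 94.0
finger_force: 0.0
clock: 3.53
eef_pos: [521.3, 124.7, 51.8]
eef_rot: [-3.142, -0.0, 1.551]
wrist_force: [0.2, 0.5, -0.3]
finger_gap: 78.7
finger_force: 4.0
```

```bash
python3 -m handwheel '0 -0.15 0 0 0.25;0 -0.3 0 0 0.25;0 -0.3 0 0 0.25;0 -0.3 0 0 0.25;0 -0.3 0 0 0.25;0 -0.3 0 0 0.25;0 -0.1 0 0 0.25;0 0 0 0 0.25';  python3 -m handwheel '0.1 -0.12 0 0 0.25;0.25 -0.24 0 0 0.25;0.25 -0.24 0 0 0.25;0.25 -0.24 0 0 0.25;0.25 -0.24 0 0 0.25;0.25 -0.24 0 0 0.25;0.1 -0.1 0 0 0.25;0 0 0 0 0.25;0 0 0 0 0.25'
python3 - <<'E'
from h import *
p,d=snap('scene','s2')
q=cv2.imread('pics/s2.png')[170:270,265:415];cv2.imwrite('pics/cs2.png',cv2.convertScaleAbs(cv2.resize(q,None,fx=5,fy=5,interpolation=2),alpha=1.5))
print(read_state()['eef_pos'])
E
```

```text
clock: 4.2
eef_pos: [521.3, 53.3, 51.8]
eef_rot: [-3.141, 0.0, 1.549]
wrist_force: [-0.1, -0.7, -1.5]
finger_gap: 78.7
finger_force: 4.0
clock: 4.95
eef_pos: [579.0, -1.8, 51.5]
eef_rot: [-3.141, -0.0, 1.551]
wrist_force: [0.2, -0.0, -3.1]
finger_gap: 78.8
finger_force: 4.0
[578.86980334  -1.59804652  51.57540306]
```

View pics/cs2.png

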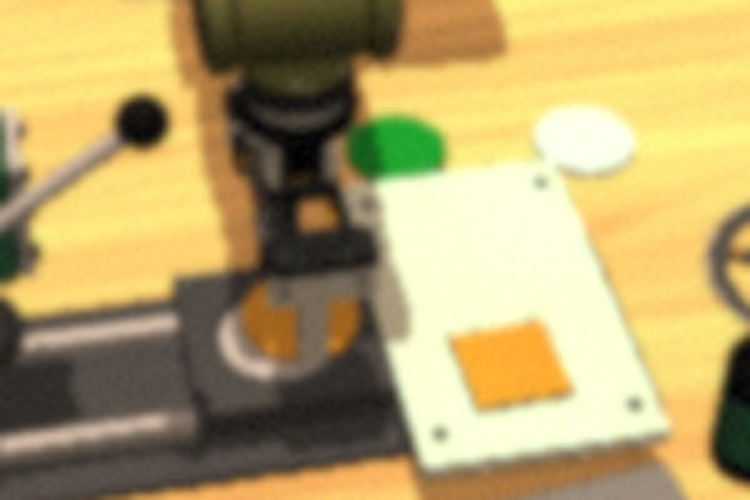

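The blank is held centred between the fingers, its left edge at crop x≈243 against the nest's left edge at ≈222. It needs about 14 mm more in -y. I'll move it there, release, then jog to check that it is captured.

```bash
python3 -m handwheel '0.05 -0.18 0 0 0.25;0.04 -0.18 0 0 0.25;0 0 0 0 0.25;0 0 0 0 0.25;0 0 0 0 0.08;0 0 0 0 0.08;0 0 0 0 0.08;0 0 0 0 0.08' 4
python3 -m handwheel '0 0 0.3 0 0;0 0 0.8 0 0;0 0 0.7 0 0;0 0.5 0 0 0;0 1 0 0 0;0 1 0 0 0;0 1 0 0 0;0 0.5 0 0 0;0 0 0 0 0'
python3 - <<'E'
from h import *
s,_=snap('scene','s3');t,_=snap('top','t3')
a=cv2.imread('pics/s3.png')[190:265,275:375];b=cv2.imread('pics/t3.png')[165:245,235:345]
f=lambda q:cv2.convertScaleAbs(cv2.resize(q,(400,300),interpolation=2),alpha=1.6)
cv2.imwrite('pics/c3.png',np.hstack([f(a),f(b)]))
E
```

```text
clock: 5.67
eef_pos: [583.0, -16.4, 52.1]
eef_rot: [3.141, 0.0, 1.551]
wrist_force: [0.4, 0.0, 1.3]
finger_gap: 86.4
finger_force: 0.0
clock: 6.42
eef_pos: [582.6, 147.4, 124.8]
eef_rot: [3.141, -0.001, 1.555]
wrist_force: [-0.3, -0.2, 0.3]
finger_gap: 94.2
finger_force: 0.0
```

View pics/c3.png

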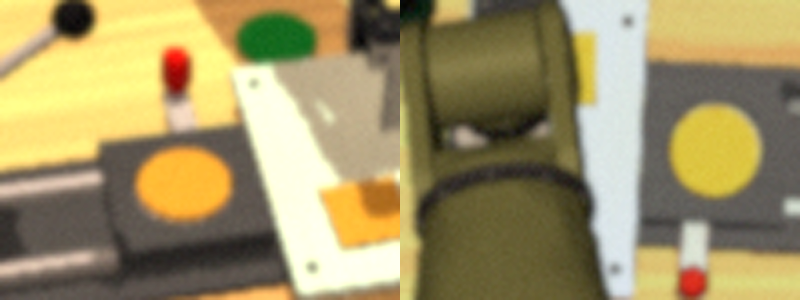

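The blank covers the nest completely in both views. I'll check its height from depth.

```bash
python3 - <<'E'
from h import *
p=np.load('press.npy');c,s=np.cos(p[2]),np.sin(p[2])
for n,f in(('scene','s3'),('top','t3')):
    d=np.load(f'pics/{f}.npy');B=[];S=[];T=[]
    q=[]
    for v in range(150,290):
        for u in range(230,420):
            if d[v,u]<=0: continue
            w=atd(n,u,v,d[v,u]);dx,dy=w[:2]-p[:2];x=c*dx+s*dy;y=-s*dx+c*dy
            if abs(w[2]-50)>20: continue
            r=np.hypot(x,y-50)
            if r<33:B.append(w[2]);q.append((x,y-50,1))
            elif r>47 and abs(x)<60 and abs(y-50)<60:S.append(w[2])
            elif n=='scene' and 60<x<130 and 130<y<270:T.append(w[2])
    co=np.linalg.lstsq(np.array(q),np.array(B),rcond=None)[0]
    print(n,len(B),np.median(B),len(S),np.median(S),np.median(T) if T else '',co)
    im=cv2.imread(f'pics/{f}.png');m=cv2.inRange(cv2.cvtColor(im,cv2.COLOR_BGR2HSV),(8,140,90),(35,255,255))
    k,l,st,ce=cv2.connectedComponentsWithStats(m)
    u,v=(321,236) if n=='scene' else (321,204)
    i=l[v,u];print(st[i],ce[i],atz(n,*ce[i],51))
E
```

```text
Traceback (most recent call last):
  File "h.py", line 13, in atd
    r,T=ray(n,u,v);return T[:3,:3]@(r*d)+T[:3,3]
        ~~~^^^^^^^
  File "h.py", line 6, in ray
    i=camera_info(n);K=np.array(i['intrinsics']);k=i['k1']
ValueError: time passes only in moves, steps and waits
```

```bash
sed -i 's/^from cell import \*/from cell import *\nimport functools\ncamera_info=functools.cache(camera_info)/' h.py
cat > chk.py <<'E'
from h import *
import sys
p=np.load('press.npy');c,s=np.cos(p[2]),np.sin(p[2])
for n,f in(('scene','s3'),('top','t3')):
    d=np.load(f'pics/{f}.npy');B=[];S=[];q=[]
    for v in range(150,290):
        for u in range(270,375):
            if d[v,u]<=0: continue
            w=atd(n,u,v,d[v,u]);dx,dy=w[:2]-p[:2];x=c*dx+s*dy;y=-s*dx+c*dy
            if abs(w[2]-50)>20: continue
            r=np.hypot(x,y-50)
            if r<33:B.append(w[2]);q.append((x,y-50,1))
            elif r>47 and abs(x)<60 and abs(y-50)<60:S.append(w[2])
    co=np.linalg.lstsq(np.array(q),np.array(B),rcond=None)[0]
    print(n,len(B),np.mean(B),len(S),np.mean(S),co)
    im=cv2.imread(f'pics/{f}.png');m=cv2.inRange(cv2.cvtColor(im,cv2.COLOR_BGR2HSV),(8,140,90),(35,255,255))
    k,l,st,ce=cv2.connectedComponentsWithStats(m)
    u,v=(321,236) if n=='scene' else (321,204)
    i=l[v,u];print(st[i],ce[i],atz(n,*ce[i],51))
E
python3 chk.py
```

```text
scene 218 49.83883997297365 470 49.02697737845841 [ 8.56647698e-03 -1.40094692e-03  4.98354666e+01]
[309 227  24  18 359] [320.61281337 235.44846797] [582.50135057 -16.43724631  51.        ]
top 313 50.18225060976912 678 49.18269213221241 [ 2.69335176e-04 -1.33206666e-03  5.01822302e+01]
[309 194  24  24 445] [320.85842697 205.27640449] [579.77830387 -15.14706027  51.        ]
```

The blank stands 1 mm proud and lies flat, so it is seated. Next is the knob: I'll turn so the fingers close along y and grip it.

```bash
python3 -m handwheel '-0.25 -0.3 0 -1 0.3;-0.25 -0.3 0 -1 0.3;-0.25 -0.3 0 -1 0.3;-0.25 -0.3 0 -1 0.3;-0.25 -0.3 0 -1 0.3;-0.25 -0.3 0 -1 0.3;-0.25 -0.3 0 -1 0.3;-0.25 -0.3 0 -1 0.3;-0.25 -0.3 0 -1 0.3;-0.25 -0.3 0 -1 0.3;-0.25 -0.3 0 -1 0.3;-0.25 -0.3 0 -1 0.3'
python3 -m handwheel '0 0 0 -1 0.3;0 0 0 -1 0.3;0 0 0 -1 0.3;0 0 0 -1 0.3;0 0 0 -1 0.3;0 0 0 -1 0.3;0 0 0 0 0.3;0 0 0 0 0.3'
```

```text
clock: 7.52
eef_pos: [462.3, -2.3, 124.3]
eef_rot: [3.141, -0.0, 0.498]
wrist_force: [-0.5, -0.5, 0.4]
finger_gap: 65.4
finger_force: 0.0
clock: 8.18
eef_pos: [462.9, -1.4, 124.2]
eef_rot: [3.141, -0.0, -0.019]
wrist_force: [0.7, 0.7, 0.3]
finger_gap: 65.4
finger_force: 0.0
```

```bash
python3 -m handwheel '0 0.06 -0.4 0 0.3;0 0 -0.6 0 0.3;0 0 -0.5 0 0.3;0 0 -0.22 0 0.3;0 0 0 0 0.3;0 0 0 0 0.3;0 0 0 0 0.9;0 0 0 0 0.9;0 0 0 0 0.9;0 0 0 0 0.9;0 0 0 0 0.9;0 0 0 0 0.9' 20
```

```text
clock: 9.18
eef_pos: [463.0, 1.9, 55.2]
eef_rot: [3.142, -0.0, -0.02]
wrist_force: [0.0, -1.1, 0.5]
finger_gap: 29.1
finger_force: 0.0
```

```bash
python3 -m handwheel '0 0 0 0 0.9;0 0 0 0 0.9' 20
python3 -m handwheel '0 -0.15 0 0 0.9;-0.01 -0.3 0 0 0.9;-0.01 -0.4 0 0 0.9;-0.01 -0.4 0 0 0.9;-0.01 -0.4 0 0 0.9;-0.01 -0.4 0 0 0.9;-0.01 -0.4 0 0 0.9;-0.01 -0.4 0 0 0.9;-0.01 -0.4 0 0 0.9;-0.01 -0.4 0 0 0.9;-0.01 -0.4 0 0 0.9;-0.01 -0.4 0 0 0.9'
```

```text
clock: 9.35
eef_pos: [463.0, 1.7, 55.2]
eef_rot: [3.141, -0.0, -0.02]
wrist_force: [-1.1, -2.9, 1.8]
finger_gap: 27.6
finger_force: 20.0
clock: 10.35
eef_pos: [458.0, -176.5, 55.2]
eef_rot: [-3.14, 0.001, -0.02]
wrist_force: [-4.2, 6.6, 7.1]
finger_gap: 27.7
finger_force: 20.0
```

```bash
python3 -m handwheel '0 -0.2 0 0 0.9;0 -0.15 0 0 0.9;0 -0.08 0 0 0.9;0 -0.05 0 0 0.9;0 0 0 0 0.9;0 0 0 0 0.9'; python3 -m handwheel '0 -0.06 0 0 0.9;0 0 0 0 0.9;0 0 0 0 0.9'
```

```text
clock: 10.85
eef_pos: [457.6, -195.7, 55.2]
eef_rot: [-3.141, 0.002, -0.02]
wrist_force: [-9.0, -1.4, 8.0]
finger_gap: 27.4
finger_force: 20.0
clock: 11.1
eef_pos: [457.5, -197.8, 55.2]
eef_rot: [-3.141, 0.002, -0.02]
wrist_force: [-9.6, 1.4, 9.4]
finger_gap: 27.5
finger_force: 20.0
```

```bash
python3 -m handwheel '0 -0.08 0 0 0.9;0 0 0 0 0.9;0 0 0 0 0.9'; python3 -m handwheel '0 -0.08 0 0 0.9;0 0 0 0 0.9;0 0 0 0 0.9'
```

```text
clock: 11.35
eef_pos: [457.4, -198.4, 54.9]
eef_rot: [-3.136, 0.003, -0.02]
wrist_force: [-8.5, 22.3, 15.3]
finger_gap: 27.5
finger_force: 20.0
clock: 11.6
eef_pos: [457.4, -199.6, 54.9]
eef_rot: [-3.133, 0.004, -0.02]
wrist_force: [-8.2, 40.1, 20.5]
finger_gap: 29.9
finger_force: 20.0
```

The shuttle hit its stop at y≈-198.4, 200 mm from its start. I'll ease off, release, rise and work out the lever arc.

```bash
python3 -m handwheel '0 0.1 0 0 0.9;0 0 0 0 0.6;0 0 0 0 0.6;0 0 0 0 0.5;0 0 0 0 0.5;0 0 0.5 0 0.4;0 0 0.8 0 0.4;0 0 0.9 0 0.4;0 0.2 0.9 0 0.4;0 0.3 0.9 0 0.4;0 0.5 0.8 0 0.4;0 0.5 0.8 0 0.4'
python3 -m handwheel '0 0.5 0.8 1 0.4;0 0.4 0.8 1 0.4;0 0 0.3 1 0.4;0 0 0 1 0.4;0 0 0 1 0.4;0 0 0 1 0.4;0 0 0 1 0.4;0 0 0 1 0.4;0 0 0 1 0.4;0 0 0 1 0.4;0 0 0 1 0.4;0 0 0 1 0.4'
python3 - <<'E'
from h import *
t,_=snap('top','t4');s,_=snap('scene','s4')
a=cv2.imread('pics/s4.png')[170:270,200:375];b=cv2.imread('pics/t4.png')[155:245,305:445]
f=lambda q,h:cv2.convertScaleAbs(cv2.resize(q,(400,h),interpolation=2),alpha=1.6)
cv2.imwrite('pics/c4.png',np.hstack([f(a,250),f(b,250)]))
p=np.load('press.npy');c,s=np.cos(p[2]),np.sin(p[2])
for th in(0,.17,.2,.4,.6,.8,1,1.12,1.17):
    y=-175+170*np.cos(np.pi/4-th);z=205+170*np.sin(np.pi/4-th);print(th,np.round([c*64-s*y+p[0],s*64+c*y+p[1],z],1))
# ball from the scene depth: dark pixels near it
d=np.load('pics/scene0.npy');im=cv2.imread('pics/scene0.png')
pts=np.array([atd('scene',u,v,d[v,u]) for v in range(185,205) for u in range(284,303) if im[v,u].max()<45 and d[v,u]>0])
pts=pts[(pts[:,2]>270)]
from scipy.optimize import least_squares
r=least_squares(lambda q:np.linalg.norm(pts-q,axis=1)-16,[644,-104,303],loss='soft_l1');print(len(pts),r.x,np.abs(r.fun).mean())
E
```

```text
clock: 12.6
eef_pos: [458.2, -139.8, 280.9]
eef_rot: [3.141, -0.001, -0.021]
wrist_force: [1.3, -0.5, -0.3]
finger_gap: 56.4
finger_force: 0.0
clock: 13.6
eef_pos: [458.6, -104.4, 355.0]
eef_rot: [-3.142, -0.0, 1.031]
wrist_force: [0.2, -0.0, -0.5]
finger_gap: 56.3
finger_force: 0.0
0 [ 643.8 -123.2  325.2]
0.17 [ 644.3 -104.6  303.1]
0.2 [ 644.4 -101.8  298.9]
0.4 [644.8 -85.9 268.9]
0.6 [645.1 -76.4 236.3]
0.8 [645.1 -73.5 202.5]
1 [645.  -77.4 168.8]
1.12 [644.9 -82.9 149.2]
1.17 [644.8 -85.9 141.2]
62 [ 644.62359937 -106.7490602   302.86384422] 1.337852694721201
```

View pics/c4.png

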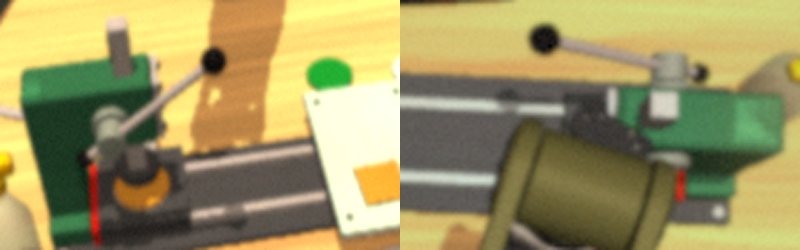

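The shuttle is home with the blank under the punch, and the lever ball is untouched at about (644.5, -105, 303). I'll grip the ball from above with the fingers closing along x.

```bash
python3 -m handwheel '0.5 0 0 1 0.4;0.8 0 0 1 0.4;0.8 0 0 1 0.4;0.8 0 0 1 0.4;0.8 0 0 1 0.4;0.6 0 0 1 0.4;0.35 0 0 0 0.4;0 0 0 0 0.4;0 0 0 0 0.4'
```

```text
clock: 14.45
eef_pos: [644.7, -104.2, 354.1]
eef_rot: [-3.14, -0.0, 1.548]
wrist_force: [0.2, -0.6, 0.4]
finger_gap: 56.3
finger_force: 0.0
```

```bash
python3 -m handwheel '0 0 -0.4 0 0.4;0 -0.02 -0.5 0 0.4;0 0 -0.5 0 0.4;0 0 -0.3 0 0.4;0 0 0 0 0.4;0 0 0 0 0.9;0 0 0 0 0.9;0 0 0 0 0.9;0 0 0 0 0.9;0 0 0 0 0.9;0 0 0 0 0.9' 30
```

```text
clock: 15.37
eef_pos: [646.4, -105.0, 288.4]
eef_rot: [3.135, 0.001, 1.551]
wrist_force: [16.2, -0.6, 0.9]
finger_gap: 30.9
finger_force: 30.0
```

```bash
python3 -m handwheel '0.05 0 0 0 0.9;0 0.26 -0.4 0 0.9;0 0.2 -0.43 0 0.9;0 0.15 -0.4 0 0.9;0 0.09 -0.41 0 0.9;0 0.06 -0.42 0 0.9;0 0.01 -0.42 0 0.9;0 -0.03 -0.42 0 0.9;0 -0.07 -0.42 0 0.9;0 0 0 0 0.9;0 0 0 0 0.9'
```

```text
clock: 16.28
eef_pos: [647.3, -77.7, 153.5]
eef_rot: [3.14, -0.001, 1.551]
wrist_force: [8.5, 3.0, -4.3]
finger_gap: 30.6
finger_force: 30.0
```

```bash
python3 -m handwheel '0 -0.05 -0.2 0 0.9;0 -0.06 -0.2 0 0.9;0 0 0 0 0.9;0 0 0 0 0.9'; python3 -m handwheel '0 -0.02 -0.08 0 0.9;0 0 0 0 0.9;0 0 0 0 0.9'; python3 -m handwheel '0 -0.02 -0.08 0 0.9;0 0 0 0 0.9;0 0 0 0 0.9'
```

```text
clock: 16.62
eef_pos: [647.1, -82.2, 137.9]
eef_rot: [3.14, -0.0, 1.551]
wrist_force: [7.1, 3.6, -5.0]
finger_gap: 30.6
finger_force: 30.0
clock: 16.87
eef_pos: [647.2, -83.2, 135.1]
eef_rot: [3.14, -0.0, 1.551]
wrist_force: [6.4, 2.9, -3.5]
finger_gap: 30.7
finger_force: 30.0
clock: 17.12
eef_pos: [647.1, -84.2, 132.0]
eef_rot: [3.14, 0.0, 1.551]
wrist_force: [7.1, 1.5, -1.0]
finger_gap: 30.7
finger_force: 30.0
```

```bash
python3 -m handwheel '0 -0.01 -0.06 0 0.9;0 0 0 0 0.9;0 0 0 0 0.9'; python3 -m handwheel '0 -0.01 -0.06 0 0.9;0 0 0 0 0.9;0 0 0 0 0.9'
```

```text
clock: 17.37
eef_pos: [647.2, -84.6, 130.9]
eef_rot: [3.139, 0.0, 1.551]
wrist_force: [1.9, 2.1, 8.4]
finger_gap: 30.4
finger_force: 30.0
clock: 17.62
eef_pos: [647.3, -85.0, 129.9]
eef_rot: [3.138, 0.0, 1.551]
wrist_force: [-3.6, 3.7, 18.7]
finger_gap: 30.8
finger_force: 30.0
```

The punch is in firm contact, about 19 N at roughly 1.14 rad, well short of the end stop. I'll hold briefly, then swing back up.

```bash
python3 -m handwheel '0 0 0 0 0.9;0 0 0 0 0.9;0 0 0 0 0.9;0 0 0 0 0.9;0 0 0 0 0.9;0 0 0 0 0.9'; python3 -m handwheel '0 0.1 0.3 0 0.9;0 0.08 0.3 0 0.9;0 0.07 0.42 0 0.9;0 0.03 0.42 0 0.9;0 -0.01 0.42 0 0.9;0 -0.06 0.42 0 0.9;0 -0.09 0.41 0 0.9;0 -0.15 0.4 0 0.9;0 -0.18 0.38 0 0.9;0 -0.22 0.37 0 0.9;0 0 0 0 0.9;0 0 0 0 0.9'
```

```text
clock: 18.12
eef_pos: [647.3, -85.0, 129.8]
eef_rot: [3.138, 0.0, 1.551]
wrist_force: [-4.0, 3.3, 19.0]
finger_gap: 30.4
finger_force: 30.0
clock: 19.12
eef_pos: [646.6, -102.2, 280.9]
eef_rot: [3.141, -0.0, 1.55]
wrist_force: [2.6, 1.4, 3.4]
finger_gap: 30.5
finger_force: 30.0
```

```bash
python3 -m handwheel '0 -0.24 0.37 0 0.9;0 -0.26 0.34 0 0.9;0 0 0 0 0.9;0 0 0 0 0.9'; python3 -m handwheel '0 -0.06 0.06 0 0.9;0 0 0 0 0.9;0 0 0 0 0.9';python3 -m handwheel '0 -0.06 0.06 0 0.9;0 0 0 0 0.9;0 0 0 0 0.9'
```

```text
clock: 19.45
eef_pos: [646.1, -122.4, 308.1]
eef_rot: [-3.14, 0.0, 1.55]
wrist_force: [-3.1, -2.5, -0.3]
finger_gap: 30.6
finger_force: 30.0
clock: 19.7
eef_pos: [646.1, -124.2, 310.0]
eef_rot: [-3.139, -0.0, 1.551]
wrist_force: [-4.0, -2.2, -8.2]
finger_gap: 30.3
finger_force: 30.0
clock: 19.95
eef_pos: [646.1, -126.9, 312.8]
eef_rot: [-3.139, -0.0, 1.551]
wrist_force: [-5.9, -0.4, -10.6]
finger_gap: 30.8
finger_force: 30.0
```

```bash
python3 -m handwheel '0 -0.06 0.06 0 0.9;0 0 0 0 0.9;0 0 0 0 0.9';python3 -m handwheel '0 -0.06 0.06 0 0.9;0 0 0 0 0.9;0 0 0 0 0.9'; python3 - <<'E'
from h import *
snap('scene','s5');d=np.load('pics/s5.npy')
a=cv2.imread('pics/s5.png')[160:250,200:335];cv2.imwrite('pics/c5.png',cv2.convertScaleAbs(cv2.resize(a,None,fx=5,fy=5,interpolation=2),alpha=1.6))
E
```

```text
clock: 20.2
eef_pos: [646.0, -128.2, 313.5]
eef_rot: [-3.136, -0.003, 1.552]
wrist_force: [-5.5, 5.8, -18.2]
finger_gap: 30.7
finger_force: 30.0
clock: 20.45
eef_pos: [645.9, -130.7, 314.9]
eef_rot: [-3.135, -0.003, 1.552]
wrist_force: [-3.9, 4.1, -24.8]
finger_gap: 30.3
finger_force: 30.0
```

View pics/c5.png

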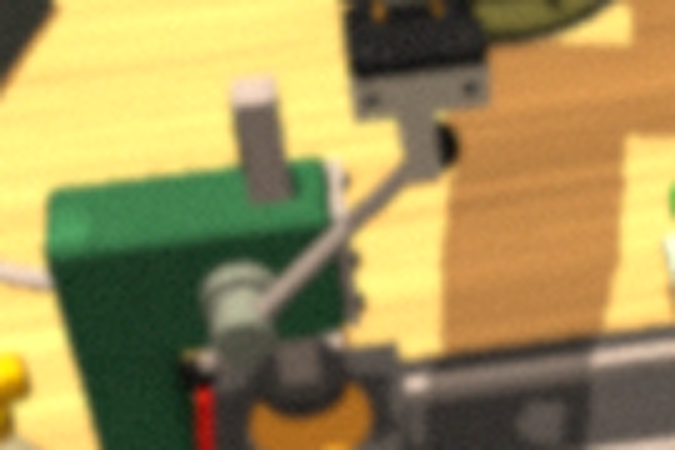

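The force climbs to 25 N while the fingers slip on the ball, so the lever is at its upper stop. I'll release, lift clear and return to the knob.

```bash
python3 -m handwheel '0 0 0 0 0.3;0 0 0 0 0.3;0 0 0 0 0.3;0 0 0 0 0.3;0 0 0.5 0 0.3;0 0 0.9 0 0.3;-0.4 0 0 0 0.3;-0.8 0 0 -1 0.3;-0.9 0 0 -1 0.3;-0.9 0 0 -1 0.3;-0.9 0 0 -1 0.3;-0.7 0 0 -1 0.3'
python3 -m handwheel '0 0 0 -1 0.3;0 0 0 -1 0.3;0 0 0 -1 0.3;0 0 0 -1 0.3;0 0 0 -1 0.3;0 0 0 -1 0.3;0 0 0 -1 0.3;0 0 0 -1 0.3;0 0 0 -1 0.3;0 0 0 -1 0.3;0 0 0 -1 0.3;0 0 0 -1 0.3'
python3 - <<'E'
from h import *
snap('scene','s6');snap('top','t6')
t=cv2.imread('pics/t6.png');s=cv2.imread('pics/s6.png')
a=s[170:270,200:340];b=t[150:250,315:455]
f=lambda q:cv2.convertScaleAbs(cv2.resize(q,(400,286),interpolation=2),alpha=1.6)
cv2.imwrite('pics/c6.png',np.hstack([f(a),f(b)]))
# compare to full-up prediction of the ball in both images
p=np.load('press.npy');c,s_=np.cos(p[2]),np.sin(p[2])
for th in(0,.03,.06):
  y=-175+170*np.cos(np.pi/4-th);z=205+170*np.sin(np.pi/4-th);w=np.array([c*64-s_*y+p[0],s_*64+c*y+p[1],z,1])
  for n in('top','scene'):
    i=camera_info(n);q=np.linalg.inv(i['world_from_camera'])@w;k=q[:2]/q[2];k=k*(1+i['k1']*(k@k));K=np.array(i['intrinsics']);print(th,n,(K[:2,:2]@k+K[:2,2]).round(1))
for n,im,(u0,u1,v0,v1) in(('top',t,(335,375,155,185)),('scene',s,(272,310,175,205))):
  m=(im[v0:v1,u0:u1].max(2)<40).astype(np.uint8);k,l,st,ce=cv2.connectedComponentsWithStats(m);print(n,[(st[j,2:].tolist(),(ce[j]+[u0,v0]).round(1)) for j in range(1,k) if st[j,4]>15])
E
```

```text
clock: 21.5
eef_pos: [460.4, -131.5, 375.6]
eef_rot: [3.139, -0.0, 1.11]
wrist_force: [-0.3, 0.2, 1.5]
finger_gap: 65.8
finger_force: 0.0
clock: 22.5
eef_pos: [462.6, -131.8, 375.5]
eef_rot: [3.141, -0.002, 0.063]
wrist_force: [1.1, 0.7, -0.6]
finger_gap: 65.7
finger_force: 0.0
0 top [362.6 167.5]
0 scene [286.1 188.8]
0.03 top [361.1 167.8]
0.03 scene [287.5 189.7]
0.06 top [359.7 168.1]
0.06 scene [288.8 190.6]
top [([9, 9, 63], array([362.7, 167.3]))]
scene [([9, 9, 68], array([286. , 189.1]))]
```

View pics/c6.png

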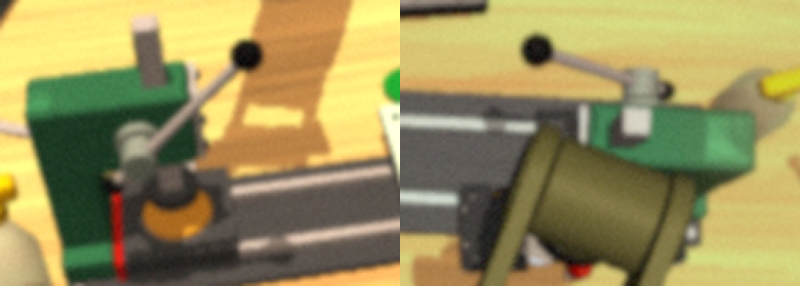

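Both cameras put the ball within 0.3 px of the fully-up position. I'll go down to the knob.

```bash
python3 -m handwheel '-0.13 -0.3 -0.8 -0.95 0.3;0 -0.4 -0.8 0 0.3;0 -0.4 -0.8 0 0.3;0 -0.4 -0.8 0 0.3;0 -0.16 -0.9 0 0.3;0 0 -0.95 0 0.3;0 0 -0.95 0 0.3;0 0 -0.6 0 0.3;0 0 0 0 0.3;0 0 0 0 0.3'
```

```text
clock: 23.43
eef_pos: [457.5, -198.1, 111.1]
eef_rot: [-3.141, 0.001, -0.013]
wrist_force: [-0.0, 0.1, 0.8]
finger_gap: 65.9
finger_force: 0.0
```

```bash
python3 -m handwheel '0 0 -0.5 0 0.3;0 0 -0.5 0 0.3;0 0 -0.39 0 0.3;0 0 0 0 0.3;0 0 0 0 0.9;0 0 0 0 0.9;0 0 0 0 0.9;0 0 0 0 0.9;0 0 0 0 0.9;0 0 0 0 0.9;0 0 0 0 0.9' 20
python3 -m handwheel '0 0.15 0 0 0.9;0.01 0.3 0 0 0.9;0.01 0.4 0 0 0.9;0.01 0.4 0 0 0.9;0.01 0.4 0 0 0.9;0.01 0.4 0 0 0.9;0.01 0.4 0 0 0.9;0.01 0.4 0 0 0.9;0.01 0.4 0 0 0.9;0.02 0.4 0 0 0.9;0.02 0.4 0 0 0.9;0.02 0.4 0 0 0.9'
```

```text
clock: 24.35
eef_pos: [457.5, -198.2, 55.4]
eef_rot: [3.141, -0.0, -0.016]
wrist_force: [-0.8, 0.7, 5.2]
finger_gap: 27.7
finger_force: 20.0
clock: 25.35
eef_pos: [462.5, -19.7, 55.4]
eef_rot: [3.141, 0.001, -0.016]
wrist_force: [-6.4, -5.0, 9.5]
finger_gap: 27.7
finger_force: 20.0
```

```bash
python3 -m handwheel '0.01 0.2 0 0 0.9;0.01 0.15 0 0 0.9;0 0.08 0 0 0.9;0 0.05 0 0 0.9;0 0 0 0 0.9;0 0 0 0 0.9'; python3 -m handwheel '0 0.06 0 0 0.9;0 0 0 0 0.9;0 0 0 0 0.9'; python3 -m handwheel '0 0.06 0 0 0.9;0 0 0 0 0.9;0 0 0 0 0.9'
```

```text
clock: 25.85
eef_pos: [463.0, -0.4, 55.4]
eef_rot: [-3.141, 0.002, -0.015]
wrist_force: [-9.0, 2.2, 11.3]
finger_gap: 27.4
finger_force: 20.0
clock: 26.1
eef_pos: [463.1, 1.6, 55.4]
eef_rot: [3.141, 0.001, -0.015]
wrist_force: [-8.1, -0.9, 10.7]
finger_gap: 27.2
finger_force: 20.0
clock: 26.35
eef_pos: [463.1, 1.8, 55.3]
eef_rot: [3.138, 0.001, -0.015]
wrist_force: [-7.7, -21.6, 7.7]
finger_gap: 27.6
finger_force: 20.0
```

Shuttle is against its outer stop. Release and rise.

```bash
python3 -m handwheel '0 -0.03 0 0 0.9;0 0 0 0 0.5;0 0 0 0 0.4;0 0 0 0 0.4;0 0 0 0 0.4;0 0 0.5 0 0.4;0 0 0.9 0 0.4;0 0 0.9 0 0.4;-0.5 0 0.7 0 0.4;-0.8 0.4 0 0 0.4;-0.5 0.8 0 0 0.4;0 0 0 0 0.4'
sed -i "s/'s3'/'s7'/;s/'t3'/'t7'/" chk.py
python3 - <<'E'
from h import *
snap('scene','s7');snap('top','t7')
a=cv2.imread('pics/s7.png')[150:280,200:440];b=cv2.imread('pics/t7.png')[150:260,235:445]
f=lambda q:cv2.convertScaleAbs(cv2.resize(q,(400,217),interpolation=2),alpha=1.6)
cv2.imwrite('pics/c7.png',np.hstack([f(a),f(b)]))
E
python3 chk.py
```

```text
clock: 27.35
eef_pos: [389.2, 53.6, 175.4]
eef_rot: [-3.141, -0.001, -0.014]
wrist_force: [1.1, -0.1, 0.1]
finger_gap: 56.1
finger_force: 0.0
scene 229 49.82156896585092 473 49.0584912764191 [-1.49401661e-02  6.90828151e-03  4.98339061e+01]
[309 227  24  18 358] [320.59776536 235.47206704] [582.59779982 -16.50969729  51.        ]
top 314 49.93102213691704 690 49.22181963017924 [-1.44214193e-02  1.28416950e-02  4.99261500e+01]
[309 194  24  24 448] [320.82589286 205.30133929] [579.69353789 -15.04194973  51.        ]
```

View pics/c7.png

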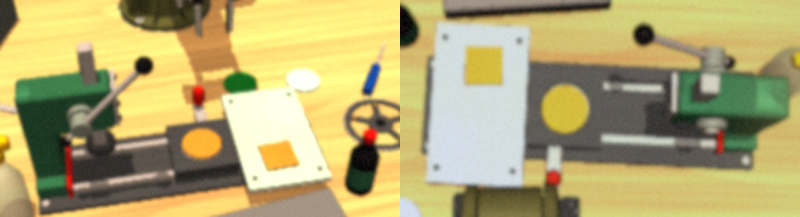

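The shuttle is fully out with the blank seated, the lever is up and the square blank hasn't moved. The arm is clear of everything, so I'm handing it in.

```bash
python3 -c "from cell import *; print(sign_off())"
```

```text
the job is handed in; nothing more can be done
None
```

The medal is struck and the job handed in at about 27 s of the 72 s: the blank slid into the nest, was pressed at about 19 N under the ram, and is back at the loading position still seated, with the lever fully up; no verdict came back.

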